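# Lock the sampling puck with the push-and-turn slotted clamp screw

## Robot

A 6-joint arm with a two-finger parallel gripper is mounted at the origin on a cart in front of the work surface, level with it; the furniture and walls round the work are solid. World frame = base frame: x ahead of the robot, y to its left, z up, the work surface at z = 0. Lengths are in mm, angles in rad, forces in N, time in s.
With the tool pointing down it reaches from about 350 to 950 mm from the base axis. Payload 17.4 kg.
Tool frame: the origin (TCP) lies midway between the tips of the shut fingers; the grasp point (between the pads) lies r.grasp_offset behind it (r.grasp_offset is the distance from the TCP to the grasp point, in mm); z points along the fingers, y is the line along which they close (so a half turn about z gives the same grasp; the last joint's range is limited). The gripper opens to 93 mm and grips with 3 to 60 N. Pads are 15 mm wide; open, the fingers measure 128 mm over their backs; the gripper's body (75 mm by 188 mm) begins 65 mm behind the grasp point.
Start: joints at [1.202, 0.116, 1.442, -0, 1.584, -0.038], TCP at [219.248, 638.406, 218.646] pointing down, gripper open.
Joint ranges: [-2.83, 2.83], [-0.83, 2.19], [0.07, 2.5], [-1.14, 4.28], [0.01, 3], [-2.97, 2.97]. Speed limits (rad/s): [1.89, 1.89, 2.22, 3.14, 3.14, 3.14].

## Interface

Orientations are given as a unit quaternion [w, x, y, z].
In Python, from bench import r, effector, kinematics, optics, hand_in, readout gives the robot as it stands. Calls block until the motion is done:
- r.movep(position, orientation): joint-space move of the TCP to a pose.
- r.servo_line(position, vel=150, orientation=None): straight line of the TCP; orientation=None keeps the orientation; vel is the mean speed in mm/s.
- r.move_j(angles): joint-space move.
- effector.set_gripper(opening): finger opening in mm; the grip force is fixed at half the most; returns when the fingers have stopped.
- r.dwell(seconds).
- kinematics.inverse_kinematics(position, orientation): joint angles nearest the present ones, or None.
- optics.grab_frame(name): name is "scene" or "top"; returns the picture (400x640x3 uint8, blue, green, red); there is no depth.
- optics.calibration(name): a dict with "fx", "fy", "cx", "cy" (pixels), "dist" ([k1, k2, p1, p2, k3] as OpenCV has them; the pictures are not rectified), "view" (4x4, takes a point from world to camera coordinates). Camera axes: x right, y up, looking along -z (the intrinsics and any distortion apply to the point x, -y, -z); pixel columns grow to the right and rows downward; lengths in mm; the calibration is good to about 2 mm. A picture is of the moment at which its call begins. calibration takes no time and is no camera call.
A pose or a line that the arm cannot do raises r.MotionError and nothing moves.
- hand_in(): hands the job in; it is judged then, once.
Readings, each from a call of its own:
- readout.get_time(): time.
- readout.get_joints(): joint angles.
- readout.get_qd(): joint speeds.
- readout.get_joint_torque(): joint torques, N m.
- readout.get_eef_pos(): TCP position.
- readout.get_tool_rot(): TCP orientation.
- readout.get_force(): force on the tool from outside, world axes, zero at the start.
- readout.get_ft_torque(): the same for the moment, N m.
- readout.get_opening(): finger opening in mm.
- readout.get_finger_force(): force on a finger pad.
Only numpy, scipy, OpenCV 4.12 (cv2) and the standard library are available. Lean on these libraries where they do the work, as an engineer would, in place of code of your own. Each camera call takes 0.05 s, during which the arm holds its last target. There are 200 camera calls.

## Task

Take the orange flat-blade driver out of its stand, seat its blade in the slot of the brass clamp screw, push the spring-loaded screw in to free it, and turn it clockwise fully home against its stop, so that the keeper tab lies over the puck. Keep the blade down in the slot and the screw pushed in, firmly but without forcing, the whole time it turns, and ease off as soon as it meets its stop; turn it with the blade only and leave the puck in its seat. Then put the driver back upright in its stand, fully down, leaving the other things alone.

Things in the scene. Friction and masses are not known exactly. Their poses are not given: they have to be found in the camera images.
- driver: Flat-blade screwdriver (70 g), upright in its stand. Orange handle 24 x 24 mm, flats facing x and y, from 6 to 76 mm above the origin (black cap to 79 mm). Below it a steel collar 21 mm across, 6 mm high; origin: centre of the collar's underside, on the axis. z points from blade to handle. Shank 8 mm across; blade 10 mm wide along x, 2.4 mm thick along y, 16 mm long.
- blade_tip (a point): Middle of the blade's end edge, on the driver's axis, 62 mm below the driver's origin; axes as the driver's.
- stand: Fixed blue block 52 x 52 mm, 72 mm high, on an 84 x 84 mm dark foot 8 mm thick. A round through hole 15 mm wide with a 1.5 mm bevel runs down its middle. Origin: centre of the underside, z up. The driver hangs in the hole, its collar flat on the block's top (driver origin 72 mm above the stand's origin).
- mount: Fixed grey plate 75 (x) x 118 (y) mm, top 12 mm above the table, with a ring seat (57 mm outside, its rim 18 mm above the table) for the puck, centred 18 mm along +y, and an aluminium boss 24 mm across, 30 mm along -y, that carries the clamp screw. Origin: centre of the underside, z up.
- puck: Round metal sampling puck with a small amber crystal, 46 mm across, 9 mm high, lying loose in the mount's ring seat (1 mm play); origin at the centre of its underside, 12 mm above the table.
- slot (a point): Centre of the slot's floor, on the screw's vertical axis, 31 mm above the table, moving down with the screw; z up, x along the slot and towards the keeper. Brass head 24 mm across; slot 4 mm wide, 4.5 mm deep up to the head's top, open at both ends, edges broken 0.8 mm. Steel keeper tab with a red dot reaches 38 mm along x, 3 to 7 mm below.
- clamp_screw (a joint): Angle of the clamp screw, rad: grows clockwise seen from above, 0 = fully open, 1.4 = fully home against its stop, where the keeper tab points along the mount's +y over the puck. Starts between 0 and 0.3. Takes 0.05 N m to turn and stays where left.
- beaker: Small glass beaker 45 mm across, 58 mm high, standing loose behind the work; origin at the centre of its underside.
- brown_bottle: Brown bottle with a black cap, 52 mm across, 96 mm high, standing loose behind the work; origin at the centre of its underside.
- red_cap_vial: Vial with a red cap, 22 mm across, 46 mm high, standing loose between mount and stand; origin at the centre of its underside.
- screw_push (a joint): How far the clamp screw is pushed in, m: 0 = sprung up, 0.0015 = in against a hard bottom. It starts to move at 9 N and bottoms at 12 N (about 15 N down holds it in safely). Its lock is clear only beyond 0.0008 (10.6 N): it must be pushed in so far whenever it turns. Springs back up when let go.
There are look-alikes about, which are no part of the job. Of the things shaped like the driver, the orange one is meant.

How it is judged:
By the outcome, as a careful person would: the job done as asked, in the order asked, and still so for the second after the job is handed in, with the robot touching nothing.
It also fails if it takes over 72 s, if anything falls off the work surface, if the arm or the gripper's body presses on something with over 40 N, if the wrist force passes 120 N, or if a joint passes its speed limit or range.

## Working session

There is one attempt and no reset: what is moved stays moved. The work goes in short steps, each a Python script; the robot and the scene stay as the last script left them, time stands still between calls to the robot, and variables do not carry over. Pictures are saved under pics/ and viewed, at most 10 in all, crops included, and the job is handed in when it is done.

```bash
ls; mkdir -p pics; python3 - <<'E'
from bench import r, effector, kinematics, optics, hand_in, readout
import cv2,numpy as np
for n in("scene","top"):
    im=optics.grab_frame(n); cv2.imwrite(f"pics/{n}0.png",im)
    c=optics.calibration(n); print(n,c)
print(r.grasp_offset,readout.get_time(),readout.get_tool_rot(),readout.get_opening())
E
```

```text
pics
scene {'fx': 462.78760641287676, 'fy': 462.78760641287676, 'cx': 314.7464493782223, 'cy': 198.5992217183073, 'dist': array([0.01912891, 0.        , 0.        , 0.        , 0.        ]), 'view': array([[ 5.85760766e-01, -8.10461354e-01,  6.05962320e-03,
        -3.03286304e+02],
       [ 4.20843155e-01,  3.10536926e-01,  8.52324971e-01,
        -3.22298031e+02],
       [-6.92658186e-01, -4.96708377e-01,  5.22977461e-01,
        -7.19173991e+02],
       [ 0.00000000e+00,  0.00000000e+00,  0.00000000e+00,
         1.00000000e+00]])}
top {'fx': 460.0977692107229, 'fy': 460.0977692107229, 'cx': 322.33681255779453, 'cy': 205.1092586027679, 'dist': array([-0.02878745,  0.        ,  0.        ,  0.        ,  0.        ]), 'view': array([[-1.03464592e-02, -9.99923398e-01,  6.79331485e-03,
         2.87527492e+01],
       [ 9.84437054e-01, -8.99385073e-03,  1.75507255e-01,
        -5.69742097e+02],
       [-1.75432713e-01,  8.50346951e-03,  9.84454699e-01,
        -1.06813393e+03],
       [ 0.00000000e+00,  0.00000000e+00,  0.00000000e+00,
         1.00000000e+00]])}
18.8 0.1 [-9.68959733e-05  1.64625957e-01  9.86355944e-01 -4.86679080e-04] 92.90420223287387
```

View pics/scene0.png

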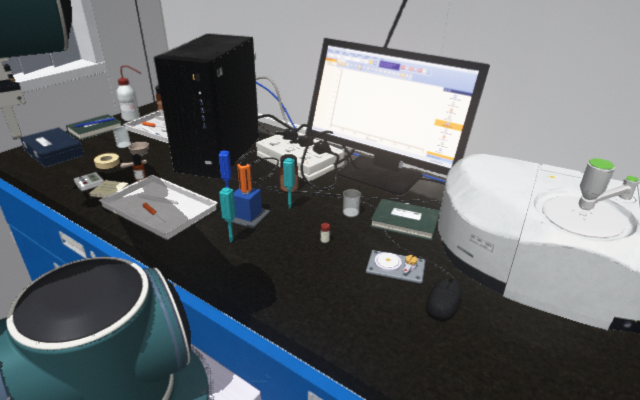

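View pics/top0.png

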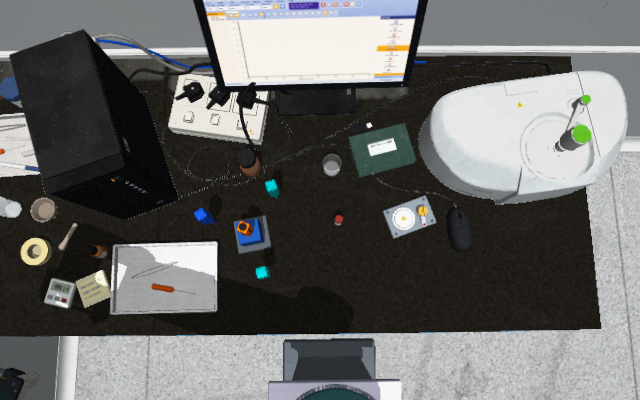

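Candidates for the driver: the orange upright one in the blue stand (top 244,228; scene 244,178), the blue upright (top 204,215), the teal uprights (top 272,187 and 262,272), and the orange screwdriver lying in the tray (top 163,288). I choose the orange upright one and check it in a close crop, together with the mount.

```bash
python3 - <<'E'
import cv2,numpy as np
t=cv2.imread("pics/top0.png"); s=cv2.imread("pics/scene0.png")
f=lambda im,x,y,w,h:cv2.resize(im[y:y+h,x:x+w],(400,300),interpolation=cv2.INTER_CUBIC)
a=np.hstack([f(t,222,200,60,45+0),f(s,205,145,100,75)])
b=np.hstack([f(t,376,190,72,54),f(s,356,238,80,60)])
cv2.imwrite("pics/crop1.png",np.vstack([a,b]))
E
```

```text
(no output)
```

View pics/crop1.png

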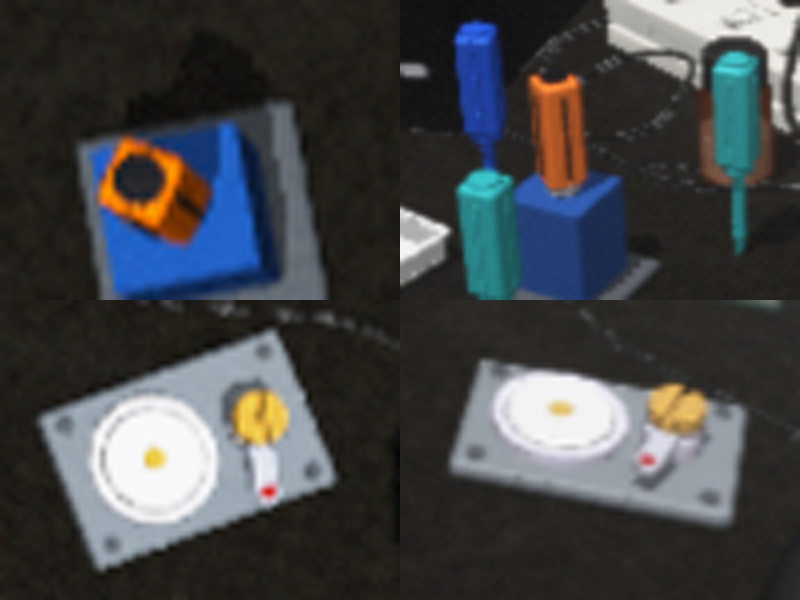

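The crop shows one orange handle upright in the blue stand (top cap about 242,226) and the mount with its puck (about 403,218). The brass head is about (422,210), with its keeper pointing down-image to the red dot at about (424,224). Now I'll turn these into positions.

```bash
cat > h.py <<'E'
import cv2,numpy as np
from bench import r, effector, kinematics, optics, hand_in, readout
from scipy.spatial.transform import Rotation as R
CAL={n:optics.calibration(n) for n in("scene","top")}
def K(c): return np.array([[c["fx"],0,c["cx"]],[0,c["fy"],c["cy"]],[0,0,1.]])
def ray(n,p):
    c=CAL[n]; q=cv2.undistortPoints(np.array([[p]],float),K(c),c["dist"])[0,0]
    V=c["view"]; d=V[:3,:3].T@np.array([q[0],-q[1],-1.]); o=-V[:3,:3].T@V[:3,3]
    return o,d/np.linalg.norm(d)
def onz(n,p,z):
    o,d=ray(n,p); return o+d*(z-o[2])/d[2]
def proj(n,X):
    c=CAL[n]; X=np.atleast_2d(X); P=X@c["view"][:3,:3].T+c["view"][:3,3]
    return cv2.projectPoints(P*[1,-1,-1],np.zeros(3),np.zeros(3),K(c),c["dist"])[0][:,0]
def tri(ps,pt):
    (o1,d1),(o2,d2)=ray("scene",ps),ray("top",pt)
    s=np.linalg.lstsq(np.c_[d1,-d2],o2-o1,rcond=None)[0]
    a,b=o1+s[0]*d1,o2+s[1]*d2
    return (a+b)/2,np.linalg.norm(a-b)
def blobs(im,lo,hi,roi,amin=3):
    x,y,w,h=roi; m=cv2.inRange(cv2.cvtColor(im[y:y+h,x:x+w],cv2.COLOR_BGR2HSV),lo,hi)
    n,l,st,ce=cv2.connectedComponentsWithStats(m)
    return sorted([(int(st[i,4]),(ce[i]+[x,y]).round(2).tolist(),(st[i,:4]+[x,y,0,0]).tolist()) for i in range(1,n) if st[i,4]>=amin],reverse=True)
def down(yaw): # tool z down, tool y axis at world angle yaw
    y=np.array([np.cos(yaw),np.sin(yaw),0]); z=np.array([0,0,-1.])
    q=R.from_matrix(np.c_[np.cross(y,z),y,z]).as_quat(); return q[[3,0,1,2]]
E
python3 - <<'E'
from h import *
t=cv2.imread("pics/top0.png"); s=cv2.imread("pics/scene0.png")
def show(k,*b): print(k,*b,sep="\n  ")
OR=((5,150,90),(16,255,255))
show("orange",blobs(t,*OR,(225,205,50,45))[:2],blobs(s,*OR,(225,150,40,60))[:2])
BR=((15,100,90),(32,255,255))
show("brass",blobs(t,*BR,(385,190,60,50))[:4],blobs(s,*BR,(360,240,75,50))[:4])
RD=((0,120,100),(8,255,255))
RD2=((172,120,100),(180,255,255))
for q in(RD,RD2): show("red",blobs(t,*q,(385,190,60,50),1)[:3],blobs(s,*q,(360,240,75,50),1)[:3])
W=((0,0,200),(180,40,255))
show("white",blobs(t,*W,(385,190,60,50))[:3],blobs(s,*W,(360,240,75,50))[:3])
# handle top contour & cap
x,y=225,205; m=cv2.inRange(cv2.cvtColor(t[y:y+45,x:x+50],cv2.COLOR_BGR2HSV),*OR)
bl=cv2.inRange(cv2.cvtColor(t[y:y+50,x:x+50],cv2.COLOR_BGR2HSV),(100,120,60),(125,255,255))
c=max(cv2.findContours(bl|cv2.copyMakeBorder(m,0,5,0,0,cv2.BORDER_CONSTANT),0,2)[0],key=cv2.contourArea)
show("bluetop", (cv2.approxPolyDP(c,2.5,True)[:,0]+[x,y]).tolist())
for nm,p in dict(cap=(242.5,226.5)).items(): print(nm,onz("top",p,151),proj("scene",onz("top",p,151)))
# grey plate corners top from crop
s_=72/400
C=[(376+a*s_,190+(b-300)*s_) for a,b in((40,415),(275,332),(335,483),(100,570))]
P=np.array([onz("top",c,12)[:2] for c in C]);print("plate",P.round(1),P.mean(0))
for i in range(4): d=P[(i+1)%4]-P[i]; print(np.hypot(*d),np.arctan2(d[1],d[0]))
for nm,p in(("tealA",(272,187)),("tealB",(262,272)),("blue",(204,215))): print(nm,onz("top",p,140))
E
```

```text
orange
  [(103, [244.94, 228.22], [237, 220, 16, 16])]
  [(312, [244.15, 176.76], [237, 163, 15, 29])]
brass
  [(79, [422.19, 210.52], [418, 206, 10, 10]), (10, [403.2, 218.0], [402, 217, 4, 3])]
  [(88, [410.95, 259.15], [406, 255, 11, 10]), (6, [388.0, 259.5], [387, 259, 3, 2])]
red
  [(2, [423.5, 224.0], [423, 224, 2, 1])]
  []
red
  []
  [(1, [405.0, 270.0], [405, 270, 1, 1])]
white
  [(401, [403.57, 218.28], [392, 207, 24, 23]), (30, [423.17, 219.4], [421, 216, 5, 9])]
  [(360, [387.49, 260.84], [374, 253, 28, 17]), (29, [407.07, 266.66], [405, 263, 6, 9])]
bluetop
  [[256, 218], [235, 223], [240, 244], [263, 241]]
cap [506.06900001 199.38140933 151.        ] [[243.56396236 164.05724249]]
plate [[ 561.1 -130. ]
 [ 598.5 -238.6]
 [ 528.8 -262.4]
 [ 490.6 -154.5]] [ 544.74799631 -196.36452831]
114.87630777664695 -1.2398274388467607
73.60754906000682 -2.813093440977476
114.3911511058455 1.9117146516488315
74.74607218331583 0.3351033233225777
tealA [596.38672212 136.68745658 140.        ]
tealB [407.31300567 156.84268174 140.        ]
blue [534.06515835 287.45100741 140.        ]
```

```bash
python3 - <<'E'
from h import *
def p(n,v): print(n,np.round(v[0],1),"gap",round(v[1],2))
p("brass(z~34)",tri((410.95,259.15),(422.4,210.5)))
p("crystal(z~21)",tri((388,259.5),(403.2,218)))
p("red(z~28)",tri((405.6,270),(424.2,224.2)))
p("tealB top",tri((227,191),(261,270)))
p("tealA top",tri((289,159),(273,184)))
p("blue top",tri((224,153),(201,211)))
p("cap",tri((244,164),(242.5,226.5)))
p("handle mid",tri((244.15,176.8),(244.9,228.2)))
a=np.array(tri((410.95,259.15),(422.4,210.5))[0]);c=tri((388,259.5),(403.2,218))[0];k=tri((405.6,270),(424.2,224.2))[0]
print("mount +y",np.arctan2(*(c-a)[1::-1]),"dist48",np.hypot(*(c-a)[:2]),"keeper",np.arctan2(*(k-a)[1::-1]),np.hypot(*(k-a)[:2]))
print("top-only: head",onz("top",(422.4,210.5),34.5),"crystal",onz("top",(403.2,218),21.5),"red",onz("top",(424.2,224.2),28))
print("white instr: foot",onz("scene",(441,238),0),"foot2",onz("scene",(505,305),0))
for z in(0,100,200,300): print(z,onz("top",(425,180),z).round(),onz("top",(470,201),z).round(), onz("scene",(447,165),z).round(),onz("scene",(520,205),z).round())
# stand top from blue block corners
print("stand corners z72",[onz("top",q,72)[:2].round(1).tolist() for q in((234.5,222.5),(256.5,218),(262.5,240.5),(239.5,244))])
E
```

```text
brass(z~34) [ 556.4 -222.8   35.2] gap 1.75
crystal(z~21) [ 540.5 -177.5   22.7] gap 0.29
red(z~28) [ 523.2 -227.    30.3] gap 1.01
tealB top [411.3 160.  136.3] gap 1.25
tealA top [600.5 135.6 145.5] gap 4.35
blue top [541.4 297.1 137.7] gap 5.94
cap [506.4 199.  151.1] gap 1.02
handle mid [506.2 200.1 116.5] gap 1.42
mount +y 1.9096901598131035 dist48 48.04393645848896 keeper -3.0149397159348936 33.508804498837264
top-only: head [ 557.04192592 -223.71225119   34.5       ] crystal [ 540.72175171 -177.83771836   21.5       ] red [ 523.79051477 -228.01199951   28.        ]
white instr: foot [ 712.53557135 -228.64105693    0.        ] foot2 [ 577.66760717 -417.36953778    0.        ]
0 [ 642. -242.    0.] [ 586. -355.    0.] [1080.  -94.    0.] [ 975. -338.    0.]
100 [ 619. -218.  100.] [ 568. -322.  100.] [ 886. -157.  100.] [ 797. -363.  100.]
200 [ 596. -194.  200.] [ 549. -288.  200.] [ 692. -219.  200.] [ 620. -389.  200.]
300 [ 572. -171.  300.] [ 531. -254.  300.] [ 498. -282.  300.] [ 442. -414.  300.]
stand corners z72 [[526.2, 231.7], [536.5, 179.7], [482.9, 164.9], [475.2, 218.8]]
```

```bash
python3 - <<'E'
from h import *
for p in((421,165),(430,185),(445,196),(470,201)):
    print(p,[(z,onz("top",p,z)[:2].round().tolist(),proj("scene",onz("top",p,z))[0].round().tolist()) for z in(0,30,60,100,140)])
print(proj("top",[[712.5,-228.6,0],[577.7,-417.4,0]]))
t=cv2.imread("pics/top0.png"); s=cv2.imread("pics/scene0.png")
f=lambda im,x,y,w,h:cv2.resize(im[y:y+h,x:x+w],(400,300),interpolation=cv2.INTER_CUBIC)
cv2.imwrite("pics/crop2.png",np.hstack([f(t,400,130,120,90),f(s,420,150,200,150)]))
E
```

```text
(421, 165) [(0, [682.0, -234.0], [438.0, 245.0]), (30, [674.0, -227.0], [436.0, 235.0]), (60, [666.0, -220.0], [433.0, 225.0]), (100, [655.0, -211.0], [430.0, 211.0]), (140, [645.0, -201.0], [426.0, 196.0])]
(430, 185) [(0, [629.0, -254.0], [437.0, 260.0]), (30, [622.0, -247.0], [435.0, 250.0]), (60, [616.0, -240.0], [432.0, 239.0]), (100, [607.0, -230.0], [428.0, 224.0]), (140, [598.0, -220.0], [425.0, 208.0])]
(445, 196) [(0, [600.0, -292.0], [448.0, 274.0]), (30, [594.0, -283.0], [445.0, 263.0]), (60, [588.0, -275.0], [442.0, 251.0]), (100, [580.0, -263.0], [439.0, 236.0]), (140, [572.0, -252.0], [435.0, 219.0])]
(470, 201) [(0, [586.0, -355.0], [475.0, 290.0]), (30, [581.0, -345.0], [472.0, 278.0]), (60, [575.0, -335.0], [469.0, 266.0]), (100, [568.0, -322.0], [464.0, 249.0]), (140, [560.0, -308.0], [460.0, 232.0])]
[[418.41566301 153.70903898]
 [494.27459445 204.04623986]]
```

View pics/crop2.png

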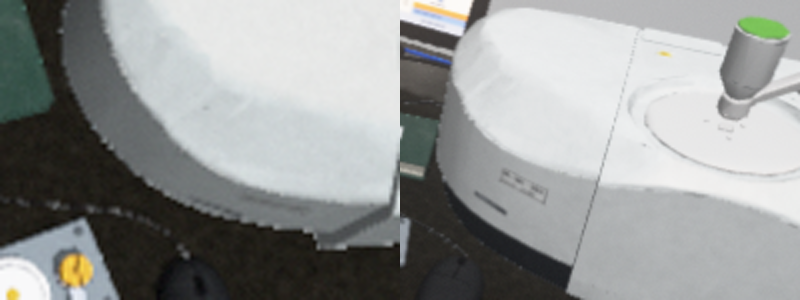

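The instrument's wall keeps about 110 mm from the screw, outside the gripper body's sweep. Setting out for the driver.

```bash
python3 - <<'E'
from h import *
print(readout.get_time())
r.servo_line([165,480,260],vel=250)
q=down(-0.454)
r.movep([506.2,199.2,205],q)
effector.set_gripper(50)
print(readout.get_time(),readout.get_eef_pos(),readout.get_joints())
r.servo_line([506.2,199.2,98.2],vel=100)
print("down",readout.get_force(),readout.get_eef_pos())
effector.set_gripper(10)
print(readout.get_time(),readout.get_opening(),readout.get_finger_force(),readout.get_force())
im=optics.grab_frame("scene");cv2.imwrite("pics/s1.png",im)
E
```

```text
0.1
3.4333 [506.20568353 199.18638813 204.9947419 ] [ 3.28002953e-01 -1.67471549e-01  1.74168114e+00 -2.79322861e-05
  1.56739660e+00  7.81989212e-01]
down [-0.62180798  0.70001408  0.01126021] [506.54435292 199.30657971  98.9474697 ]
5.1833 24.11764691963771 29.617553651332855 [-0.86440412  1.19451371  1.28006774]
```

```bash
python3 - <<'E'
from h import *
p=readout.get_eef_pos();print(p,readout.get_tool_rot(),readout.get_time())
r.servo_line([506.2,199.2,230],vel=120)
print(readout.get_force(),readout.get_opening(),readout.get_eef_pos())
sc=np.array([556.4,-223.0])
r.movep([*sc,35.5+89+25],down(-1.21))
r.dwell(0.3)
print(readout.get_time(),readout.get_eef_pos(),readout.get_force(),readout.get_opening())
out=[]
for n in("scene","top"):
    im=optics.grab_frame(n);cv2.imwrite(f"pics/m_{n}.png",im)
    u,v=proj(n,[*sc,48])[0].astype(int);u-=40;v-=35
    out.append(cv2.resize(im[v:v+60,u:u+80],(400,300),interpolation=cv2.INTER_CUBIC));print(n,u,v)
cv2.imwrite("pics/crop3.png",np.hstack(out))
E
```

```text
[506.24479131 199.22453868  98.32298186] [2.73810548e-05 8.48092668e-01 5.29847922e-01 6.81610636e-05] 5.2333
[ 0.58588654 -0.55813032 -1.37408855] 24.5715683847673 [505.97386957 199.11676906 229.07710658]
8.375 [ 556.58629107 -222.53016734  149.64816962] [ 0.80295857 -0.16480518 -0.39742454] 24.189519285201502
scene 372 219
top 383 174
```

View pics/crop3.png

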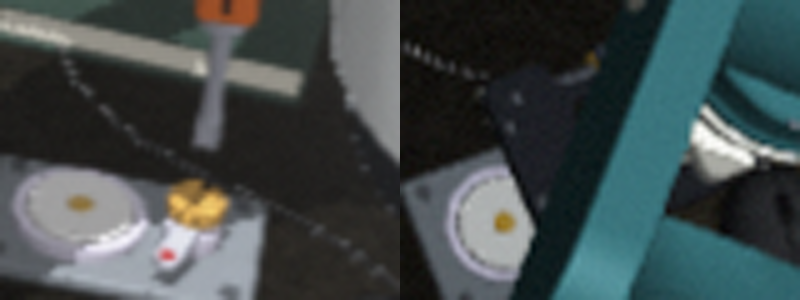

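The scene crop shows the blade's wide face (about 10 mm) towards the camera, tip at about (413.6,248.6), just above the brass head at about (411.5,260). So the blade lies along tool y. The top view is blocked by the gripper. Next I'll compare the expected tip with the one seen.

```bash
python3 - <<'E'
from h import *
p=np.array(readout.get_eef_pos());print(p, readout.get_time())
off=62+98.3-72
tip=p-[0,0,off]
im=cv2.imread("pics/m_scene.png").astype(float); 
y=np.array([np.cos(-1.21),np.sin(-1.21),0])
for k in(2,6,10,14,25,35,45): 
    c=tip+[0,0,k]; u,v=proj("scene",c)[0]; e=proj("scene",[c-5*y,c+5*y])
    v0=int(round(v)); g=im[v0,int(u)-9:int(u)+10].mean(1)
    print(k,round(u,2),round(v,2),"edges",e[:,0].round(1),int(u)-9,g.astype(int).tolist())
print("tip px",proj("scene",tip))
g=im[240:256,413:417].mean((1,2));print("col 240..",g.astype(int))
E
```

```text
[ 556.51407684 -222.70749877  149.56543415] 8.475
2 412.89 248.42 edges [410.5 415.3] 403 [42, 37, 34, 32, 28, 30, 32, 47, 61, 69, 83, 88, 67, 38, 29, 30, 31, 30, 30]
6 413.12 246.88 edges [410.7 415.6] 404 [31, 29, 27, 28, 30, 32, 64, 99, 112, 114, 110, 81, 46, 32, 29, 30, 30, 30, 30]
10 413.35 245.33 edges [410.9 415.8] 404 [27, 30, 28, 28, 29, 30, 47, 96, 116, 117, 114, 98, 63, 35, 31, 32, 29, 30, 29]
14 413.57 243.78 edges [411.1 416. ] 404 [26, 26, 27, 30, 29, 30, 47, 93, 113, 116, 116, 103, 65, 34, 30, 31, 32, 31, 32]
25 414.2 239.47 edges [411.7 416.7] 405 [29, 28, 29, 29, 28, 29, 35, 69, 99, 115, 114, 76, 38, 29, 29, 33, 32, 34, 36]
35 414.78 235.52 edges [412.3 417.3] 405 [30, 31, 31, 31, 33, 34, 36, 51, 87, 111, 115, 96, 65, 55, 62, 68, 78, 86, 102]
45 415.37 231.51 edges [412.9 417.9] 406 [113, 124, 134, 138, 145, 175, 181, 135, 107, 115, 120, 127, 137, 142, 141, 138, 136, 133, 130]
tip px [[412.78258469 249.1831024 ]]
col 240.. [102 104 107 107 100  98  96  88  69  40  31  30  29  33  34  39]
```

```bash
python3 - <<'E'
from h import *
a=np.linspace(0,2*np.pi,90)
def ext(n,x,y):
    P=np.vstack([proj(n,np.c_[x+12*np.cos(a),y+12*np.sin(a),0*a+z]) for z in(35.5,28)])
    return np.r_[P.min(0),P.max(0)].round(2), proj(n,[x,y,35.5])[0].round(2)
def meas(n,f,roi):
    im=cv2.imread(f); x,y,w,h=roi; b=cv2.resize(im[y:y+h,x:x+w],None,fx=8,fy=8,interpolation=cv2.INTER_LINEAR)
    m=cv2.inRange(cv2.cvtColor(b,cv2.COLOR_BGR2HSV),(12,95,70),(34,255,255))
    c=max(cv2.findContours(cv2.morphologyEx(m,cv2.MORPH_CLOSE,np.ones((9,9))),0,2)[0],key=cv2.contourArea)[:,0]/8.+[x-.45,y-.45]
    hull=cv2.convexHull(c.astype(np.float32)); (cx,cy),_,_=cv2.minAreaRect(hull); M=cv2.moments(hull)
    return np.r_[c.min(0),c.max(0)].round(2),(M["m10"]/M["m00"],M["m01"]/M["m00"])
for n,f,roi in(("scene","pics/scene0.png",(400,248,24,24)),("scene","pics/m_scene.png",(400,250,24,24)),("top","pics/top0.png",(412,200,24,22))):
    print(n,meas(n,f,roi)); print("   pred",ext(n,556.6,-223))
J=[(proj(n,[557.6,-223,35])-proj(n,[556.6,-223,35]))[0].round(2).tolist()+(proj(n,[556.6,-222,35])-proj(n,[556.6,-223,35]))[0].round(2).tolist() for n in("scene","top")];print(J)
E
```

```text
scene (array([405.42, 253.8 , 416.55, 264.05]), (410.9705668635928, 258.89505156350674))
   pred (array([405.34, 255.37, 417.31, 265.4 ]), array([411.51, 258.95]))
scene (array([405.05, 254.3 , 416.92, 264.05]), (410.96099928184094, 259.1416855335684))
   pred (array([405.34, 255.37, 417.31, 265.4 ]), array([411.51, 258.95]))
top (array([417.18, 205.8 , 427.18, 215.3 ]), (422.11302263665, 210.59142253967113))
   pred (array([416.73, 205.82, 427.06, 215.89]), array([422.21, 210.61]))
[[0.21, -0.24, -0.43, -0.18], [-0.02, -0.4, -0.4, 0.0]]
```

Both views agree within about 1 mm on the screw at (557,-223). I'll align the blade with the slot and feel my way down.

```bash
python3 - <<'E'
from h import *
x,y=557.0,-223.1; q=down(0.14)
r.movep([x,y,149],q)
r.servo_line([x,y,126],vel=60); r.dwell(0.2)
F0=np.array(readout.get_force());print("t",readout.get_time(),"F0",F0,readout.get_eef_pos())
z=126
while z>118.8:
    z-=0.6; r.servo_line([x,y,z],vel=20)
    f=np.array(readout.get_force())-F0; p=readout.get_eef_pos()
    print(round(z,1),"tip",round(p[2]-88.3,2),f.round(1),np.round(readout.get_ft_torque(),2))
    if f[2]>5: break
print(readout.get_time(),readout.get_opening(),readout.get_eef_pos())
im=optics.grab_frame("scene");cv2.imwrite("pics/n.png",im)
E
```

```text
t 10.4333 F0 [-0.61235743  0.19083421 -0.67475397] [ 557.13656982 -223.17634369  126.38932319]
125.4 tip 37.16 [ 0.8 -0.2 -0. ] [-0.08  0.05  0.01]
124.8 tip 36.44 [ 0.6  0.2 -0.1] [-0.03  0.08 -0.04]
124.2 tip 35.82 [0.2 0.3 0.5] [-0.06  0.03 -0.01]
123.6 tip 35.26 [ 0.  -0.1  0.2] [-0.06  0.02  0.01]
123.0 tip 34.63 [ 1.1 -0.4 -0.7] [-0.11  0.03 -0.05]
122.4 tip 34.02 [ 0.  -0.6  0.5] [-0.07  0.05  0.  ]
121.8 tip 33.48 [ 1.   0.2 -0.4] [-0.14  0.07  0.06]
121.2 tip 32.86 [-0.  -0.6  0.6] [-0.12  0.04  0.03]
120.6 tip 32.26 [ 0.1  0.2 -0.8] [-0.21 -0.03 -0.08]
120.0 tip 31.67 [-1.  -0.6  0.4] [-0.14 -0.    0.  ]
119.4 tip 31.12 [ 0.2 -1.3  0.3] [-0.17  0.    0.04]
118.8 tip 30.87 [ 0.2 -0.6  4.9] [-0.06  0.35 -0.03]
118.2 tip 30.59 [-1.1  1.2  8.9] [ 0.03  0.61 -0.03]
13.6833 23.878195991864608 [ 557.15947194 -223.20694877  118.88751502]
```

The blade is in the slot: first contact came at tip z 31, the slot floor. Pushing in, then starting the turn.

```bash
cat >> h.py <<'E'
F0=np.array([-.61,.19,-.67])
def sense(n=6):
    A=[]
    for _ in range(n): r.dwell(0.02); A.append(np.r_[np.array(readout.get_force())-F0,readout.get_ft_torque()])
    return np.mean(A,0)
E
python3 - <<'E'
from h import *
x,y=557.0,-223.1; q=down(0.14); z=118.2
print(sense().round(2))
while z>115.0:
    z-=0.4; r.servo_line([x,y,z],vel=20); s=sense(4)
    print(round(z,1),np.round(readout.get_eef_pos(),2),s.round(2))
    if s[2]>15: break
t=readout.get_time(); r.movep([x,y,z],down(0.09)); print("rot dt",readout.get_time()-t,readout.get_qd().max() if hasattr(readout.get_qd(),'max') else 0)
print(z,readout.get_time(),sense().round(2),readout.get_opening(),np.round(readout.get_eef_pos(),2),np.round(readout.get_joints(),3))
E
```

```text
[-1.67  0.15  8.55  0.08  0.6   0.01]
117.8 [ 557.16 -223.19  118.6 ] [-1.31  0.62  8.87  0.1   0.66 -0.01]
117.4 [ 557.17 -223.2   118.25] [-1.78  0.44  9.81  0.09  0.7   0.03]
117.0 [ 557.2  -223.17  117.93] [-2.31  1.03 10.45  0.12  0.73 -0.02]
116.6 [ 557.23 -223.19  117.61] [-2.070e+00  3.700e-01  1.107e+01  1.000e-01  7.900e-01 -1.000e-02]
116.2 [ 557.24 -223.22  117.37] [-2.53  0.83 12.62  0.19  0.93  0.02]
115.8 [ 557.3  -223.26  117.31] [-3.080e+00  6.700e-01  1.493e+01  2.800e-01  1.130e+00  1.000e-02]
115.4 [ 557.37 -223.28  117.23] [-3.71  1.42 17.47  0.34  1.32  0.  ]
rot dt 0.25 0.0025314772483917784
115.39999999999996 16.3 [-4.16  1.07 17.85  0.35  1.37  0.02] 24.225385759539474 [ 557.32 -223.29  117.21] [-4.240e-01 -1.000e-03  1.729e+00 -0.000e+00  1.412e+00 -5.130e-01]
```

```bash
python3 - <<'E'
from h import *
x,y,z=556.8,-223.1,115.5; yaw=0.09; hist=[]
while yaw>-1.12:
    yaw-=0.055; r.movep([x,y,z],down(yaw)); s=sense(3)
    if s[2]<14: z-=0.25
    if s[2]>19: z+=0.25
    print(round(yaw,3),round(z,2),s.round(2)[[0,1,2,5]],round(readout.get_eef_pos()[2],2))
    if abs(s[5])>0.25 or s[2]<11.5 or np.hypot(*s[:2])>10: print("STOP");break
print(readout.get_time(),readout.get_opening())
im=optics.grab_frame("scene");cv2.imwrite("pics/turn.png",im)
E
```

```text
0.035 115.5 [-0.66  0.2  15.37  0.03] 117.31
-0.02 115.5 [-1.800e-01 -4.000e-02  1.465e+01  1.000e-02] 117.29
-0.075 115.5 [-0.1  -0.56 14.28  0.03] 117.29
-0.13 115.5 [ 0.56 -0.62 14.52  0.03] 117.33
-0.185 115.5 [ 0.57  0.15 14.57  0.03] 117.31
-0.24 115.5 [ 0.09 -0.78 14.78  0.04] 117.34
-0.295 115.5 [-0.54 -1.28 14.94  0.07] 117.31
-0.35 115.5 [-0.17 -1.26 14.89  0.07] 117.33
-0.405 115.5 [-1.1  -1.41 14.9   0.07] 117.32
-0.46 115.5 [-0.81 -1.43 15.2   0.08] 117.31
-0.515 115.5 [-1.59 -1.89 14.38  0.05] 117.29
-0.57 115.5 [-1.28 -2.5  14.64  0.06] 117.32
-0.625 115.5 [-1.63 -2.59 15.58  0.06] 117.29
-0.68 115.5 [-1.94 -2.65 15.57  0.03] 117.31
-0.735 115.5 [-2.31 -2.83 15.34  0.05] 117.28
-0.79 115.5 [-2.47 -2.85 15.17  0.04] 117.24
-0.845 115.5 [-2.92 -2.61 15.54  0.05] 117.25
-0.9 115.5 [-3.24 -2.55 15.6   0.06] 117.27
-0.955 115.5 [-2.64 -2.55 15.71  0.05] 117.26
-1.01 115.5 [-3.91 -3.36 15.72  0.04] 117.23
-1.065 115.5 [-3.54e+00 -2.36e+00  1.55e+01  1.00e-02] 117.19
-1.12 115.5 [-4.28 -3.42 15.71  0.04] 117.23
23.0 23.760105815174192
```

Turning smoothly at about 15 N down and 0.05 N m. Finishing with finer steps to feel the stop.

```bash
python3 - <<'E'
from h import *
x,y,z=556.6,-223.0,115.5; yaw=-1.12
while yaw>-1.56:
    yaw-=0.025; r.movep([x,y,z],down(yaw)); s=sense(5)
    print(round(yaw,3),s.round(2)[[0,1,2,5]],round(readout.get_eef_pos()[2],2))
    if abs(s[5])>0.14 or s[2]<11.5 or np.hypot(*s[:2])>10: print("STOP");break
print(readout.get_time(),readout.get_opening(),np.round(readout.get_tool_rot(),4))
im=optics.grab_frame("scene");cv2.imwrite("pics/home.png",im)
u,v=proj("scene",[550,-205,30])[0].astype(int)
cv2.imwrite("pics/crop4.png",cv2.resize(im[v-30:v+30,u-40:u+40],(640,480),interpolation=cv2.INTER_CUBIC));print(u-40,v-30)
E
```

```text
-1.145 [-3.59 -3.53 15.06  0.05] 117.22
-1.17 [-4.06 -3.4  15.43  0.04] 117.22
-1.195 [-3.95 -3.74 15.86  0.06] 117.23
-1.22 [-3.83 -3.53 15.01  0.06] 117.22
-1.245 [-4.26 -4.18 15.62  0.04] 117.22
-1.27 [-4.14 -4.06 15.76  0.08] 117.23
-1.295 [-4.75 -3.94 16.1   0.06] 117.2
-1.32 [-4.42 -3.6  16.01  0.06] 117.21
-1.345 [-4.51 -4.01 15.92  0.04] 117.2
-1.37 [-4.19 -3.93 15.46  0.05] 117.19
-1.395 [-4.7  -3.88 15.61  0.03] 117.21
-1.42 [-4.75 -4.29 15.5   0.05] 117.19
-1.445 [-4.65 -4.06 15.5   0.05] 117.19
-1.47 [-4.43 -4.37 15.45  0.05] 117.18
-1.495 [-4.41 -4.34 15.48  0.09] 117.17
-1.52 [-4.37 -4.06 16.    0.06] 117.19
-1.545 [-4.49 -4.08 15.89  0.05] 117.18
-1.57 [-4.99 -3.71 15.89  0.07] 117.17
29.05 24.07568329034372 [1.1e-03 1.0e+00 3.0e-04 5.0e-04]
362 229
```

View pics/crop4.png

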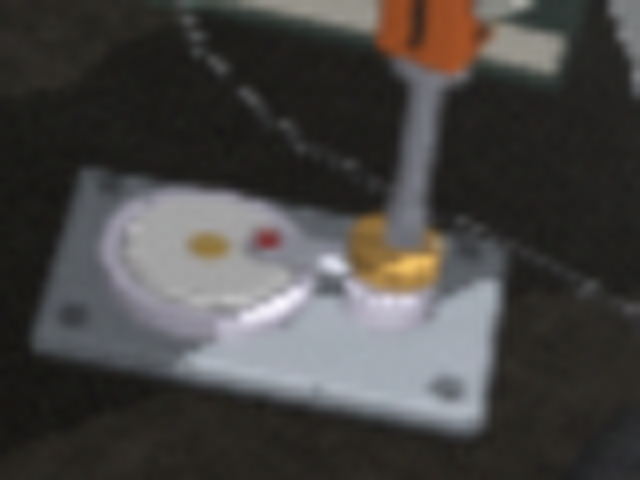

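The keeper now lies over the puck, with its red dot at (395.4,259.0) next to the crystal at (388,259.6). I'll compute its angle against the home direction.

```bash
python3 - <<'E'
from h import *
b=np.array([.35,.9])
im=cv2.imread("pics/home.png"); x0,y0=388,252
hs=cv2.resize(im[y0:y0+14,x0:x0+16],None,fx=8,fy=8,interpolation=cv2.INTER_LINEAR)
m=cv2.inRange(cv2.cvtColor(hs,cv2.COLOR_BGR2HSV),(165,90,60),(180,255,255))|cv2.inRange(cv2.cvtColor(hs,cv2.COLOR_BGR2HSV),(0,90,60),(7,255,255))
M=cv2.moments(m,True); d=np.array([M["m10"],M["m01"]])/M["m00"]/8+[x0-.45,y0-.45]
print("dot",d,M["m00"]/64)
c=np.array([557.0,-223.1])
for z in(26.5,27.5): 
    k=onz("scene",d+b,z)[:2]-c; print(z,"dist",np.hypot(*k),"ang",np.arctan2(k[1],k[0]))
for th in(1.1,1.2,1.3,1.4): 
    a=1.91+1.4-th; print(th,proj("scene",[c[0]+33*np.cos(a),c[1]+33*np.sin(a),26.5])-b)
print("start check",onz("scene",np.array([405.6,270])+b,28)[:2]-c)
E
```

```text
dot [394.9882622  258.53018293] 2.5625
26.5 dist 33.314059277020434 ang 1.9242309076712165
27.5 dist 33.27574352225123 ang 1.9622928405714497
1.1 [[395.2197616  261.35302652]]
1.2 [[395.04447    260.35773336]]
1.3 [[395.02669436 259.37756634]]
1.4 [[395.16527516 258.42203101]]
start check [-33.71908305  -4.39825178]
```

By the dot the angle is 1.39 ± 0.05, but no torque rise yet, so the blade's play in the slot could still hide a remainder. Continuing in small steps.

```bash
cat >> h.py <<'E'
def dot(im,x0=388,y0=252):
    hs=cv2.cvtColor(cv2.resize(im[y0:y0+14,x0:x0+16],None,fx=8,fy=8,interpolation=cv2.INTER_LINEAR),cv2.COLOR_BGR2HSV)
    m=cv2.inRange(hs,(165,90,60),(180,255,255))|cv2.inRange(hs,(0,90,60),(7,255,255))
    M=cv2.moments(m,True); return (np.array([M["m10"],M["m01"]])/max(M["m00"],1)/8+[x0-.45,y0-.45]).round(2)
E
python3 - <<'E'
from h import *
x,y,z=556.4,-222.9,115.5; yaw=-1.57
print("turn",dot(cv2.imread("pics/turn.png"),388,256))
while yaw>-1.85:
    yaw-=0.02; r.movep([x,y,z],down(yaw)); s=sense(6)
    im=optics.grab_frame("scene")
    print(round(yaw,3),s.round(2)[[0,1,2,5]],dot(im),round(readout.get_opening(),2))
    if abs(s[5])>0.13 or s[2]<11.5 or np.hypot(*s[:2])>10: print("STOP");break
cv2.imwrite("pics/home2.png",im);print(readout.get_time())
E
```

```text
turn [395.27 262.55]
-1.59 [-3.96 -4.08 15.68  0.07] [394.99 258.55] 23.95
-1.61 [-4.3  -3.98 15.16  0.08] [394.97 258.53] 23.97
-1.63 [-4.25 -4.16 15.44  0.08] [394.97 258.53] 23.8
-1.65 [-4.25 -3.87 14.97  0.08] [394.96 258.53] 24.02
-1.67 [-4.2  -3.34 15.67  0.11] [394.98 258.53] 23.6
-1.69 [-4.44 -3.69 15.8   0.14] [394.95 258.53] 23.78
STOP
31.5
```

The dot has stayed put (395,258.5) while the torque rose to 0.14 N m, so the screw is home against its stop. Easing off, lifting out, and taking the driver back.

```bash
python3 - <<'E'
from h import *
x,y,z=556.4,-222.9,115.5
r.movep([x,y,z],down(-1.58)); s=sense(4);print("eased",s.round(2))
p=np.array(readout.get_eef_pos())
r.servo_line([557.0,-223.1,122],vel=25); r.servo_line([557.0,-223.1,150],vel=60); r.dwell(.2)
im=optics.grab_frame("scene");cv2.imwrite("pics/after.png",im);print("dot",dot(im),sense(3).round(2),readout.get_time())
# tip check
tip=np.array(readout.get_eef_pos())-[0,0,88.3]; print("tip pred",proj("scene",tip),proj("scene",tip+[0,0,10]))
g=im.astype(float).mean(2); v=int(round(proj("scene",tip+[0,0,10])[0,1])); u=int(proj("scene",tip)[0,0])
print(u-9,g[v,u-9:u+10].astype(int).tolist(),"col",v,g[v:v+12,u:u+2].mean(1).astype(int).tolist())
r.servo_line([557.0,-223.1,230],vel=150)
r.movep([506.2,199.2,230],down(-0.454)); r.dwell(.3)
print(readout.get_time(),readout.get_eef_pos())
out=[]
for n,(u,v) in(("scene",proj("scene",[506,199,110])[0]),("top",proj("top",[506,199,110])[0])):
    im=optics.grab_frame(n);cv2.imwrite(f"pics/b_{n}.png",im);u=int(u)-40;v=int(v)-30
    out.append(cv2.resize(im[v:v+60,u:u+80],(400,300),interpolation=cv2.INTER_CUBIC));print(n,u,v)
cv2.imwrite("pics/crop5.png",np.hstack(out))
E
```

```text
eased [-4.56 -2.82 15.61 -0.8   1.55  0.04]
dot [394.92 257.95] [ 0.5   0.1   0.83  0.02  0.15 -0.  ] 33.1417
tip pred [[413.03904104 249.09700583]] [[413.60334688 245.24478574]]
404 [27, 27, 29, 26, 27, 29, 37, 85, 104, 109, 111, 107, 75, 40, 31, 30, 30, 29, 31] col 245 [110, 109, 109, 99, 56, 32, 29, 28, 36, 39, 54, 87]
35.6917 [506.40346561 198.76187677 229.9736336 ]
scene 204 149
top 205 198
```

View pics/crop5.png

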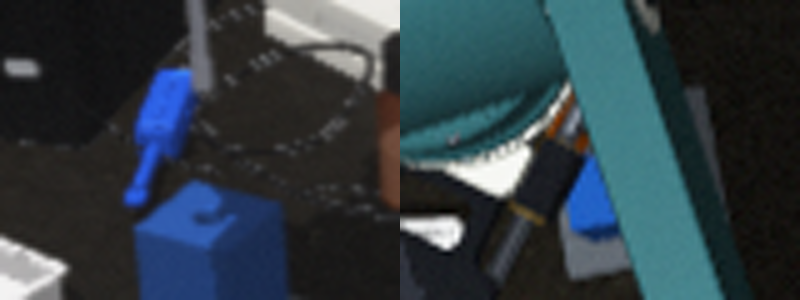

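The crop looks down on the empty stand hole, but the blue look-alike no longer seems upright. I need the full view.

```bash
python3 - <<'E'
import cv2,numpy as np
f=lambda n:cv2.resize(cv2.imread(f"pics/{n}.png")[110:310,140:440],(400,267),interpolation=cv2.INTER_CUBIC)
cv2.imwrite("pics/cmp.png",np.vstack([np.hstack([f("scene0"),f("s1")]),np.hstack([f("m_scene"),f("b_scene")])]))
E
```

```text
(no output)
```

View pics/cmp.png

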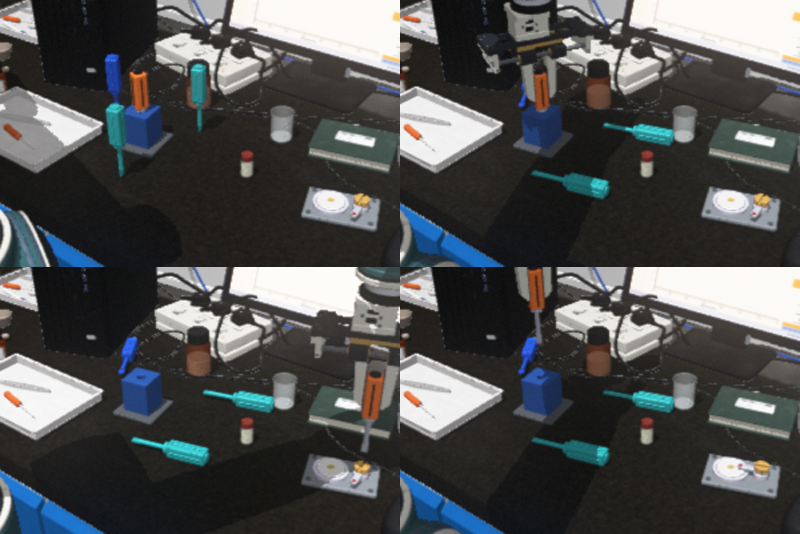

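In every frame since t = 5.2 s, all three look-alikes lie on the table. They were balanced on their blades, my fingers never came below 200 mm outside the stand, and no force showed, so they toppled untouched. The keeper has sprung up at home, dot at (394.9,258.0). Lowering the driver now.

```bash
python3 - <<'E'
from h import *
x,y=506.2,199.2
r.servo_line([x,y,166],vel=100); r.dwell(.2); f0=sense(3)
z=166
while z>97.5:
    z-= 6 if z>106 else 0.7
    r.servo_line([x,y,z],vel=60 if z>105 else 20); s=sense(2)-f0
    if z<112 or abs(s[:3]).max()>2: print(round(z,1),round(readout.get_eef_pos()[2],2),s.round(2)[:3])
    if s[2]>4 or abs(s[:3]).max()>8: print("STOP");break
print(readout.get_time(),readout.get_eef_pos())
cv2.imwrite("pics/c_scene.png",optics.grab_frame("scene"))
E
```

```text
106 105.7 [-0.66 -0.11 -0.07]
105.3 105.36 [-0.29 -1.12 -0.33]
104.6 104.6 [ 0.64 -0.32 -0.34]
103.9 103.88 [-0.35 -0.43 -0.2 ]
103.2 103.17 [ 0.15 -1.03 -0.23]
102.5 102.47 [ 0.09 -0.49 -0.04]
101.8 101.78 [ 0.23 -0.43 -0.26]
101.1 101.08 [-0.1  -0.71  0.08]
100.4 100.4 [-0.27 -0.87  0.31]
99.7 99.65 [ 0.13 -0.57 -0.47]
99.0 98.99 [ 0.35 -0.34 -0.64]
98.3 98.29 [-0.42 -1.09  0.55]
97.6 98.19 [-3.2  -1.9   6.28]
STOP
43.0667 [506.25766908 199.22970487  98.19222975]
```

Seated: contact came at TCP z 98.2, the same as at pick-up. Releasing and retreating.

```bash
python3 - <<'E'
from h import *
x,y=506.2,199.2
r.servo_line([x,y,98.2],vel=20); effector.set_gripper(50); r.dwell(.2)
r.servo_line([x,y,210],vel=120)
r.servo_line([430,60,260],vel=250); r.dwell(.3)
print(readout.get_time(),readout.get_force())
s=optics.grab_frame("scene");t=optics.grab_frame("top");cv2.imwrite("pics/f_scene.png",s);cv2.imwrite("pics/f_top.png",t)
OR=((5,150,90),(16,255,255))
print(blobs(s,*OR,(225,150,40,60))[:1],blobs(t,*OR,(225,205,50,45))[:1],"dot",dot(s))
f=lambda im,x,y,w,h:cv2.resize(im[y:y+h,x:x+w],(400,300),interpolation=cv2.INTER_CUBIC)
cv2.imwrite("pics/fin.png",np.vstack([np.hstack([f(s,205,145,100,75),f(s,356,238,80,60)]),np.hstack([f(t,212,195,80,60),f(t,376,190,72,54)])]))
E
```

```text
46.4083 [-0.57220794  0.27339868  0.38619593]
[(280, [245.23, 177.18], [239, 163, 13, 29])] [] dot [394.91 257.98]
```

View pics/fin.png

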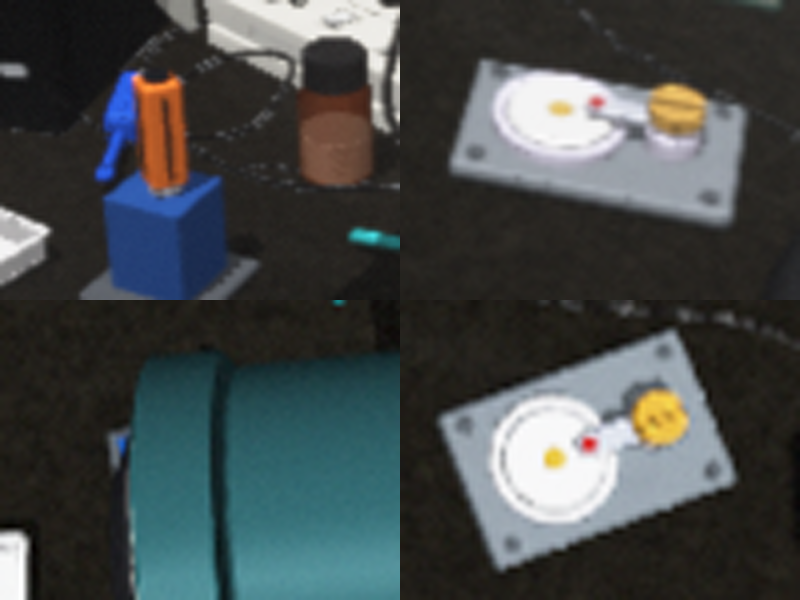

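The driver stands upright in its stand with the collar on the block. The keeper's dot at (588,444) lies in line between screw and crystal, and the puck is in its seat. Handing in.

```bash
python3 -c "
from h import *
print(hand_in())"
```

```text
the job is handed in; nothing more can be done
None
```

The job is handed in at about 46 s: the screw is home against its stop, the keeper lies over the seated puck, and the driver is back upright and fully down in its stand; the three free-standing look-alike drivers (two teal, one blue) toppled before my first grasp, I believe on their own, and I left them where they fell.

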